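# Lock the vial plate in its autosampler tray

## Task

One of the two metal tray fixtures on the bench is loaded with a plate of vials. Swing that fixture's keeper bar over the vials, fully home into its detent at the catch post, so that the plate cannot lift out, then let go. Leave the vial plate seated where it is, and leave the empty fixture's keeper bar as it stands.

Things in the scene. Friction and masses are not known exactly. Their poses are not given: they have to be found in the camera images.
- keeper (a joint): Angle (rad) of the loaded fixture's keeper bar about its upright hinge pin: 0 shut against the stop, more is more open (max 1.45); starts 0.6 to 1.25. Seen from above it opens clockwise and shuts counter-clockwise, level, with under 0.5 N friction at the knob; stays put. From 0.15 rad a sprung brass roller resists: 3 to 6 N at the knob to pass its crest near 0.06, then it holds the bar at 0.
- keeper_knob (a point): Grip point of the upright round white knob (18 mm diameter, 68 to 108 mm above the bench) on the loaded fixture's flat steel keeper bar (22 wide, 56 to 68 mm above the bench): on the knob's axis, 92 mm above the bench. x points level along the bar to the hinge pin, 170 mm away; z up. The bar's round nose ends 38 mm beyond the knob's axis.
- vial_plate: Grey plate, 127 x 85 x 22 mm, with 24 white-capped amber vials (tops 48 mm above the bench), loose between low ledges. Origin: centre of underside, 12 mm above the bench; x along the long side. Its fixture: fixed aluminium base 265 x 112 x 12 mm, hinge post at the end far from the robot, dark catch post at the near end, all but the knob under 70 mm high. The shut bar passes 8 mm above the caps.
- spare_knob (a point): The same grip point on the knob of the other, identical fixture's keeper bar, which also stands open; that fixture is empty. Not to be moved. Either fixture may be the left or the right one.

How it is judged:
By the outcome, as a careful person would: the job done as asked, in the order asked, and still so for the second after the job is handed in, with the robot touching nothing.
It also fails if it takes over 35 s, if anything falls off the work surface, if the arm or the gripper's body presses on something with over 40 N, if the wrist force passes 120 N, or if a joint passes its speed limit or range.

## Robot

A 7-joint arm with a two-finger parallel gripper is mounted at the origin on the work surface. World frame = base frame: x ahead of the robot, y to its left, z up, the work surface at z = 0. Lengths are in m, angles in rad, forces in N, time in s.
With the tool pointing down it reaches from about 0.4 to 0.75 m from the base axis. Payload 19.5 kg.
Tool frame: the origin (TCP) lies at the very end of the fingers, on their centre line; the grasp point (between the pads) lies 19 mm behind it; z points along the fingers, y is the line along which they close (so a half turn about z gives the same grasp; the last joint's range is limited). The gripper opens to 85 mm and grips with 20 to 120 N. Pads are 22 mm wide; open, the fingers measure 114 mm over their backs; the gripper's body (76 mm by 85 mm) begins 54 mm behind the grasp point. The pads swing forward as they close: fully open they stand 13 mm farther back than shut.
Start: joints at [1.276, 0.707, -0.028, 1.485, 0.022, 0.951, -0.075], TCP at [0.144, -0.557, 0.231] pointing down, gripper open.
Joint ranges: [-2.71, 2.71], [-0.32, 2.16], [-1.57, 1.52], [0, 2.45], [-1.46, 4.6], [0, 2.02], [-2.83, 2.83]. Speed limits (rad/s): [1.89, 1.89, 2.57, 2.57, 3.01, 3.01, 3.01].

## Interface

Orientations are given as a unit quaternion [x, y, z, w].
In Python, from plant import robot gives the robot as it stands.
- The arm moves only by the tool servo_tool, never from a script. Its argument "motion" is a list of rows, each a list of 6 numbers: the shift along the world's x, y, z as a fraction of full scale, then the turn, a rotation vector about the world's x, y, z as a fraction of full scale. In form: [[tx, ty, tz, ax, ay, az], ...]. A call has 1 to 10 rows; each row is the pose to reach, as a shift and turn from the pose commanded when the call began, turning the shorter way round; what a row does not reach only later rows make up. Full scale, the value 1, is 0.25 m for a shift and 360 degrees for a turn. A row lasts 1/10 s, in which the tool goes at most 50 mm and 8.59 degrees, less where a joint would pass 70% of its speed; a pose out of reach is approached as far as the arm can. A call with a number of a shift or a turn outside -1 to 1 is refused whole. A call with a gripper value outside its range is refused whole. "jaw" is the closure, from 0 (fully open) to 1 (shut), set as the call begins (left out, the last holds). The fingers move at their own pace and stop on an object; "squeeze" is the grip in N (left out, the last holds). Time passes only in rows, so rows that repeat a pose let the fingers close. It gives the time, the measured TCP pose, the force, the opening and the grip force at its end, in the units of the state.
- robot.sense(): the state, without advancing time (a new reading comes with each control period).
- robot.get_image(name): name is "side" or "top" or "wrist"; returns (picture, depth): 480x640x3 uint8, blue, green, red; 480x640 float32, m along the optical axis (not along the pixel's ray), 0 where there is no reading.
- robot.camera_params(name): a dict with "intrinsics" (3x3 intrinsics, pixels), "R" (3x3) and "t" (3): a world point X has camera coordinates R X + t. Camera axes: x right, y down, z forward; pixel columns grow to the right and rows downward; lengths in m; the calibration is good to about 2 mm. The wrist camera is an equidistant fisheye: a pixel r from the principal point sees the ray r / f radians off the axis. A picture is of the moment at which its call begins: read the wrist's pose just before it. camera_params takes no time and is no camera call; for the wrist camera it gives the pose at the moment of the call.
- robot.hand_in(): hands the job in; it is judged then, once.
The state is a dict: "t": time; "joint_pos": joint angles; "joint_velocities": joint speeds; "joint_torque": joint torques, N m; "position": TCP position; "ee_rot": TCP orientation; "ft_force": force on the tool from outside, world axes, zero at the start; "wrist_torque": the same for the moment, N m; "gripper_width": finger opening in m; "grasp_force": force on a finger pad.
Only numpy, scipy, OpenCV 4.12 (cv2) and the standard library are available. Lean on these libraries where they do the work, as an engineer would, in place of code of your own. Each camera call takes 0.05 s, during which the arm holds its last target. There are 200 camera calls.

## Working session

There is one attempt and no reset: what is moved stays moved. The work goes in short steps, Python scripts to look and compute and a tool call to move; the robot and the scene stay as the last step left them, time stands still between calls to the robot, and variables do not carry over. Pictures are saved under pics/ and viewed, at most 10 in all, crops included, and the job is handed in when it is done.

Besides the shell and the picture viewer there is one more tool, called after "Call:" as name([rows], argument=value, ...), one row to a line, values as JSON. servo_tool: Moves the arm, as the interface text tells. Its arguments: {"type":"object","properties":{"motion":{"type":"array"},"jaw":{"type":"number"},"squeeze":{"type":"number"}},"required":["motion"]}

```bash
mkdir -p pics
cat > h.py <<'E'
import numpy as np, cv2
from plant import robot
def ray(p,u,v,z):
    K,R,t=map(np.array,(p["intrinsics"],p["R"],p["t"]))
    d=R.T@(np.linalg.inv(K)@[u,v,1.]); c=-R.T@t
    return c+d*(z-c[2])/d[2]
def pts(p,depth):
    K,R,t=map(np.array,(p["intrinsics"],p["R"],p["t"]))
    v,u=np.mgrid[:480,:640]
    X=np.stack([(u-K[0,2])/K[0,0]*depth,(v-K[1,2])/K[1,1]*depth,depth],-1)
    return (X-t)@R
E
python3 - <<'E'
from h import *
for n in("top","side"):
    im,d=robot.get_image(n); p=robot.camera_params(n)
    cv2.imwrite(f"pics/{n}0.png",im); np.savez(f"{n}0.npz",im=im,d=d)
    print(n,p["intrinsics"],-np.array(p["R"]).T@p["t"])
s=robot.sense();print(s["t"],s["position"],s["ee_rot"],s["gripper_width"])
E
```

```text
top [[444.60211121   0.         323.48671975]
 [  0.         444.60211121 239.13453965]
 [  0.           0.           1.        ]] [ 0.48101783 -0.06998237  0.78911967]
side [[542.41117726   0.         312.95963954]
 [  0.         542.41117726 247.39602219]
 [  0.           0.           1.        ]] [0.47768516 0.52073043 0.49680752]
0.1 [ 0.14374691 -0.55651312  0.23088907] [ 9.92022428e-01  1.26060579e-01 -7.59131202e-05 -4.75810976e-04] 0.08525093327695304
```

View pics/top0.png

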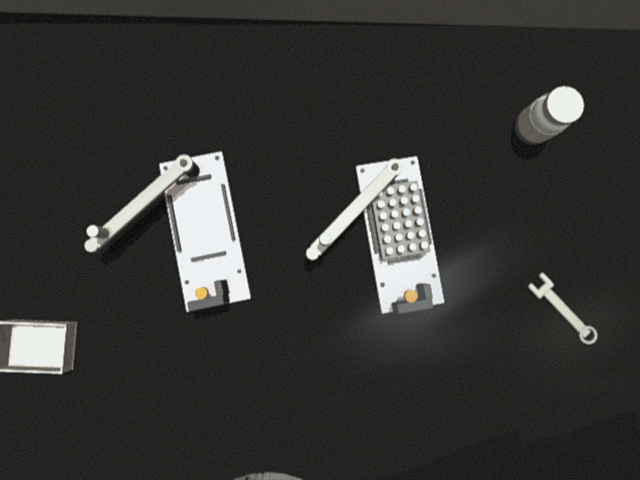

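View pics/side0.png

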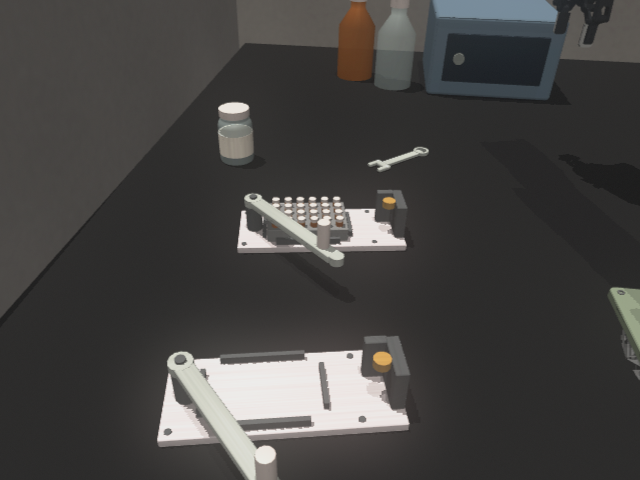

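The loaded fixture is the right one in the top view: hinge at about (395,167), knob top at about (326,238), nose at (313,254), brass roller at (411,296). The left fixture is empty, with its knob at (92,231). The side view agrees: the loaded fixture's knob is at about (323,225).

```bash
python3 - <<'E'
from h import *
p=robot.camera_params("top");q=robot.camera_params("side")
f=np.load("top0.npz");im,d=f["im"],f["d"];P=pts(p,d)
print("row",ray(p,395,167,.068),ray(p,313,254,.068),ray(p,326,238,.108),ray(p,411,296,.06))
g=np.load("side0.npz");Q=pts(q,g["d"])
for n,A,I in(("top",P,im),("side",Q,g["im"])):
    dd=f["d"] if n=="top" else g["d"]
    roi=(A[...,0]>.35)&(A[...,0]<.65)&(A[...,1]>-.21)&(A[...,1]<.05)&(dd>0)
    k=roi&(A[...,2]>.08)&(A[...,2]<.125)
    X=A[k]; v,u=np.nonzero(k); print(n,"knob",len(X),np.median(X,0),X.min(0),X.max(0),u.mean(),v.mean())
    b=roi&(A[...,2]>.061)&(A[...,2]<.075)&(I.min(-1)>110)
    X=A[b]; 
    if len(X)<10: continue
    c=cv2.fitLine(X[:,:2].astype(np.float32),cv2.DIST_HUBER,0,.01,.01).ravel();s=(X[:,:2]-c[2:])@c[:2]
    print(n,"bar",len(X),c,c[2:]+c[:2]*s.min(),c[2:]+c[:2]*s.max(),np.median(X[:,2]))
# base plate
m=((im.min(-1)>150)&(P[...,2]>.005)&(P[...,2]<.025)&(P[...,1]<.05)&(P[...,1]>-.3)).astype(np.uint8)
X=P[m>0][:,:2].astype(np.float32); print("base",cv2.minAreaRect(X))
K,R,t=map(np.array,(q["intrinsics"],q["R"],q["t"]))
o=(g["im"].astype(int)); hsv=cv2.cvtColor(im,cv2.COLOR_BGR2HSV)
k=cv2.inRange(hsv,(8,120,120),(25,255,255))>0
k[:,:350]=0; v,u=np.nonzero(k[:,:480]); print("roller",np.median(P[:,:480][k[:,:480]],0),u.mean(),v.mean())
# vial caps
E
python3 - <<'E'
import sys;sys.path.insert(0,'.')
import cv2
im=cv2.imread('pics/top0.png')[140:330,290:460]
cv2.imwrite('pics/c.png',cv2.resize(im,None,fx=3,fy=3,interpolation=cv2.INTER_CUBIC))
E
```

```text
row [ 0.66155786 -0.20470507  0.068     ] [ 0.51536402 -0.07114938  0.068     ] [ 0.53837478 -0.09069118  0.108     ] [ 0.44932132 -0.23261468  0.06      ]
top knob 114 [ 0.5368198  -0.08798534  0.10631247] [ 0.52857336 -0.09699203  0.08026293] [ 0.54476473 -0.08001987  0.10923472] 324.43859649122805 239.3859649122807
top bar 1382 [ 0.72906417 -0.6844453   0.58438236 -0.13259096] [ 0.51035016 -0.06308956] [ 0.65665458 -0.20044012] 0.06672058706390264
side knob 291 [ 0.53976513 -0.08250232  0.09890088] [ 0.53190838 -0.09675048  0.08028219] [ 0.54890895 -0.0782274   0.1105969 ] 322.94158075601376 230.4982817869416
side bar 1021 [ 0.72026694 -0.693697    0.58585554 -0.12865159] [ 0.51487864 -0.06029296] [ 0.65401979 -0.19430132] 0.0686134214624118
base ((0.5364860892295837, -0.10900601744651794), (0.2645445466041565, 0.3448616862297058), 10.08966064453125)
roller [ 0.4495906  -0.22984571  0.06611247] 410.3069306930693 295.84158415841586
```

View pics/c.png

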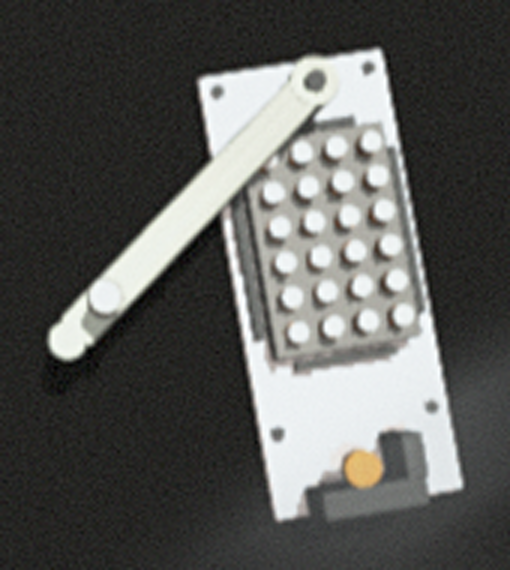

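Measured knob is (0.537, -0.089) and hinge (0.662, -0.205). They are 0.1705 m apart, against the stated 0.170 m. The fixture axis is at 10.1°, so the bar is about 0.925 rad open and the shut knob should sit near (0.495, -0.235). The tool's closing line is already about 104°, nearly tangential at shut, and the round knob can pivot in the pads. I'm moving over it now.

Call:
servo_tool([
  [0.8, 0.96, 0, 0, 0, 0],
  [0.8, 0.96, 0, 0, 0, 0],
  [0.8, 0.96, 0, 0, 0, 0],
  [0.8, 0.96, 0, 0, 0, 0],
  [0.8, 0.96, 0, 0, 0, 0],
  [0.8, 0.96, 0, 0, 0, 0],
  [0.8, 0.96, 0, 0, 0, 0],
  [0.8, 0.96, 0, 0, 0, 0],
  [0.8, 0.96, 0, 0, 0, 0],
], jaw=0, squeeze=25)

```text
t: 1.0
position: [0.3432, -0.3175, 0.2312]
ee_rot: [0.992, 0.126, -0.0, 0.0]
ft_force: [-0.9, 0.6, 0.3]
gripper_width: 0.0854
grasp_force: 0.0
```

Call:
servo_tool([
  [0.776, 0.912, -0.2, 0, 0, 0],
  [0.776, 0.912, -0.2, 0, 0, 0],
  [0.776, 0.912, -0.2, 0, 0, 0],
  [0.776, 0.912, -0.2, 0, 0, 0],
  [0.776, 0.912, -0.2, 0, 0, 0],
  [0.776, 0.912, -0.2, 0, 0, 0],
  [0.776, 0.912, -0.2, 0, 0, 0],
  [0.776, 0.912, -0.2, 0, 0, 0],
  [0.776, 0.912, -0.2, 0, 0, 0],
  [0.776, 0.912, -0.2, 0, 0, 0],
])

```text
t: 2.0
position: [0.5373, -0.0905, 0.1816]
ee_rot: [0.992, 0.125, 0.0, 0.0]
ft_force: [0.4, -0.1, 0.7]
gripper_width: 0.0852
grasp_force: 0.0
```

Run:
```python
from h import *
s=robot.sense();print(s["position"],s["ft_force"])
p=robot.camera_params("wrist");im,d=robot.get_image("wrist");cv2.imwrite("pics/w1.png",im)
K,R,t=map(np.array,(p["intrinsics"],p["R"],p["t"]));c=-R.T@t
def proj(X):
    x=R@X+t;th=np.arctan2(np.hypot(x[0],x[1]),x[2]);n=np.hypot(x[0],x[1])
    return K[0,2]+K[0,0]*th*x[0]/n,K[1,2]+K[1,1]*th*x[1]/n
print("cam",c,"pred knob top",proj(np.array([.537,-.089,.108])),"hinge",proj(np.array([.662,-.205,.068])))
```

```text
[ 0.53727396 -0.09054401  0.18157988] [ 0.35343494 -0.0728545   0.66671509]
cam [ 0.612733   -0.07207766  0.32436769] pred knob top (np.float64(312.2643940698515), np.float64(253.7049622986708)) hinge (np.float64(506.54152865418087), np.float64(116.04474612405241))
```

View pics/w1.png

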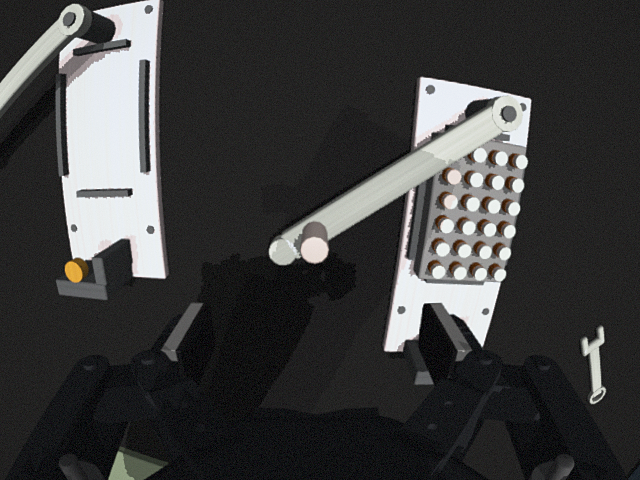

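The wrist view shows the knob top at (314,250), predicted (312,254), and the hinge at (508,113), predicted (506,116). Agreement is within 2 mm, so I'm going down to grip.

Call:
servo_tool([
  [0.004, 0.004, -0.14, 0, 0, 0],
  [0.004, 0.004, -0.28, 0, 0, 0],
  [0.004, 0.004, -0.37, 0, 0, 0],
  [0.004, 0.004, -0.416, 0, 0, 0],
  [0.004, 0.004, -0.416, 0, 0, 0],
  [0.004, 0.004, -0.416, 0, 0, 0],
])

```text
t: 2.65
position: [0.5392, -0.0881, 0.0782]
ee_rot: [0.992, 0.126, 0.001, 0.0]
ft_force: [-0.5, -0.4, 0.8]
gripper_width: 0.0856
grasp_force: 0.0
```

Call:
servo_tool([
  [0, 0, 0, 0, 0, 0],
  [0, 0, 0, 0, 0, 0],
  [0, 0, 0, 0, 0, 0],
  [0, 0, 0, 0, 0, 0],
  [0, 0, 0, 0, 0, 0],
  [0, 0, 0, 0, 0, 0],
  [0, 0, 0, 0, 0, 0],
  [0, 0, 0, 0, 0, 0],
], jaw=1, squeeze=25)

```text
t: 3.45
position: [0.5395, -0.0881, 0.0776]
ee_rot: [0.992, 0.126, 0.001, 0.0]
ft_force: [4.1, -3.4, 2.6]
gripper_width: 0.017
grasp_force: 27.2
```

Call:
servo_tool([
  [-0.027, -0.029, 0, 0, 0, 0],
  [-0.056, -0.066, 0, 0, 0, 0],
  [-0.083, -0.106, 0, 0, 0, 0],
  [-0.106, -0.147, 0, 0, 0, 0],
  [-0.127, -0.19, 0, 0, 0, 0],
  [-0.145, -0.234, 0, 0, 0, 0],
  [-0.16, -0.278, 0, 0, 0, 0],
  [-0.171, -0.325, 0, 0, 0, 0],
  [-0.179, -0.371, 0, 0, 0, 0],
  [-0.179, -0.371, 0, 0, 0, 0],
])

```text
t: 4.45
position: [0.4919, -0.1818, 0.0771]
ee_rot: [0.992, 0.125, -0.002, -0.0]
ft_force: [-8.3, 1.9, 8.9]
gripper_width: 0.0171
grasp_force: 28.2
```

Call:
servo_tool([
  [-0.011, -0.024, 0, 0, 0, 0],
  [-0.013, -0.047, 0, 0, 0, 0],
  [-0.014, -0.071, 0, 0, 0, 0],
  [-0.015, -0.095, 0, 0, 0, 0],
  [-0.015, -0.13, 0, 0, 0, 0],
  [-0.015, -0.13, 0, 0, 0, 0],
  [-0.015, -0.13, 0, 0, 0, 0],
])

```text
t: 5.15
position: [0.4894, -0.2131, 0.0771]
ee_rot: [0.992, 0.126, -0.001, -0.0]
ft_force: [-7.4, 0.2, 5.8]
gripper_width: 0.017
grasp_force: 27.9
```

Call:
servo_tool([
  [-0.004, -0.016, 0, 0, 0, 0],
  [-0.003, -0.032, 0, 0, 0, 0],
  [-0.002, -0.048, 0, 0, 0, 0],
  [0, -0.064, 0, 0, 0, 0],
  [0.002, -0.08, 0, 0, 0, 0],
  [0.002, -0.088, 0, 0, 0, 0],
  [0.002, -0.088, 0, 0, 0, 0],
])

```text
t: 5.85
position: [0.4908, -0.2354, 0.0772]
ee_rot: [0.992, 0.126, -0.0, 0.0]
ft_force: [-2.8, 0.8, -0.9]
gripper_width: 0.0169
grasp_force: 27.4
```

Call:
servo_tool([
  [0, -0.008, 0, 0, 0, 0],
  [0, -0.016, 0, 0, 0, 0],
  [0, -0.016, 0, 0, 0, 0],
  [0, -0.016, 0, 0, 0, 0],
])

```text
t: 6.25
position: [0.4907, -0.2365, 0.0771]
ee_rot: [0.992, 0.127, -0.0, -0.002]
ft_force: [-4.9, 15.7, 4.8]
gripper_width: 0.0173
grasp_force: 28.2
```

The stop is reached: 16 N after about 1 mm of further travel. I'll relax the push, release, rise and check.

Call:
servo_tool([
  [0, 0.01, 0, 0, 0, 0],
  [0, 0.01, 0, 0, 0, 0],
])

```text
t: 6.45
position: [0.4907, -0.2363, 0.0772]
ee_rot: [0.992, 0.126, -0.0, -0.0]
ft_force: [-3.0, 4.6, 0.8]
gripper_width: 0.0171
grasp_force: 27.5
```

Call:
servo_tool([
  [0, 0, 0, 0, 0, 0],
  [0, 0, 0, 0, 0, 0],
  [0, 0, 0, 0, 0, 0],
  [0, 0, 0, 0, 0, 0],
  [0, 0, 0, 0, 0, 0],
  [0, 0, 0, 0, 0, 0],
], jaw=0)

```text
t: 7.05
position: [0.4908, -0.2365, 0.0773]
ee_rot: [0.992, 0.126, 0.0, -0.0]
ft_force: [0.9, -0.2, 0.4]
gripper_width: 0.085
grasp_force: 0.0
```

Call:
servo_tool([
  [0, 0, 0.1, 0, 0, 0],
  [0, 0, 0.25, 0, 0, 0],
  [0, 0, 0.45, 0, 0, 0],
  [0, 0, 0.6, 0, 0, 0],
  [-0.4, -0.7, 0.7, 0, 0, 0],
  [-0.6, -1, 0.7, 0, 0, 0],
  [-0.6, -1, 0.7, 0, 0, 0],
  [-0.6, -1, 0.7, 0, 0, 0],
  [-0.6, -1, 0.7, 0, 0, 0],
  [-0.6, -1, 0.7, 0, 0, 0],
])

```text
t: 8.05
position: [0.3388, -0.4886, 0.2526]
ee_rot: [0.992, 0.125, -0.0, 0.0]
ft_force: [1.5, -0.9, -0.1]
gripper_width: 0.0855
grasp_force: 0.0
```

Run:
```python
from h import *
im,d=robot.get_image("top");p=robot.camera_params("top");A=pts(p,d)
roi=(A[...,0]>.4)&(A[...,0]<.7)&(A[...,1]>-.3)&(A[...,1]<0)&(d>0)
k=roi&(A[...,2]>.08)&(A[...,2]<.125);print("knob",k.sum(),np.median(A[k],0))
im0=np.load("top0.npz")["im"];print("left diff",np.abs(im[:330,:250].astype(int)-im0[:330,:250]).max(-1).__gt__(60).sum())
cv2.imwrite("pics/top1.png",np.hstack([cv2.resize(im[140:330,290:460],None,fx=3,fy=3,interpolation=cv2.INTER_CUBIC)]))
```

```text
knob 138 [ 0.49442378 -0.23165711  0.10563303]
left diff 0
```

View pics/top1.png

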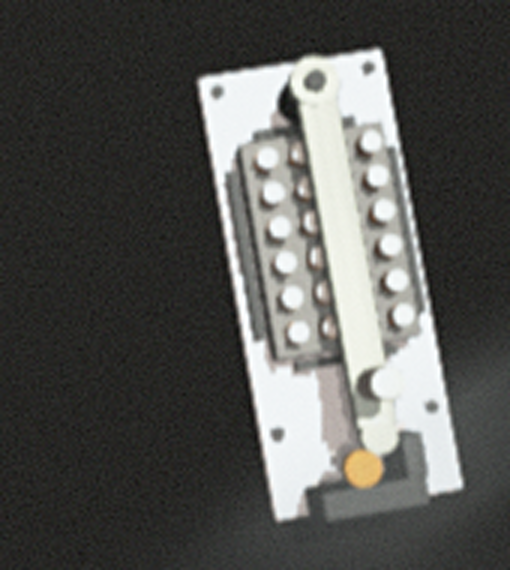

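The bar runs from hinge (316,80) to nose (380,435), parallel to the fixture's edge. The nose is past the roller and against the post, the vial plate is in place, and nothing changed around the empty fixture.

```bash
python3 -c "
from plant import robot
print(robot.hand_in())"
```

```text
the job is handed in; nothing more can be done
None
```

The loaded (right-hand) fixture's keeper bar is shut against its stop, past the detent roller, and released. The vial plate and the empty fixture's bar are where they were, and the job was handed in at about 8 s.

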